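# Square a blood-typing tray in its locating corner

## Task

Slide the white tray with the three big wells across the bench into the aluminium locating corner, so that its long side lies against the two steel dowels and its short end against the end stop, and let go. Keep the tray flat on the bench (push it, do not pick it up), and leave the twelve-well tray where it lies.

Things in the scene. Friction and masses are not known exactly. Their poses are not given: they have to be found in the camera images.
- tray: The tray to be located: loose white plastic block, 70 mm (its x) by 120 mm (its y) by 20 mm high, about 150 g, with three round wells 32 mm wide and 13 mm deep in a row along its y (at -38, 0, +38 mm). Origin: centre of its underside, on the bench. It starts on open bench on the robot's side of the locating corner, within 25 degrees of square to it, and slides easily; either way round will do.
- locator: L-shaped aluminium bracket, 8 mm thick, fixed to the bench. Origin: the empty spot on the bench where the centre of the tray's underside belongs, its x and y then along the locator's. +x points to the dowels (away from the robot, give or take 15 degrees), +y to the end stop (to the left). Legs: x 39 to 69 mm (y -79 to 96 mm) and y 66 to 96 mm (x -25 to 39 mm); the -x and -y sides are open.
- dowels (a point): Bench-level point midway between the bracket's two upright steel dowels, at x = 41 mm, y = 0 in the locator's frame. Dowels: 12 mm diameter, 30 mm high, at locator y = -40 and +40 mm; they touch the tray's long side at x = 35 mm. The end stop is a steel block 26 mm high on the short leg, its face at locator y = 60 mm, from x = -16 to 16 mm. Dropper bottles 78 mm high stand beyond x = 80 mm.
- spare: The other tray, to be left alone: same white plastic and same outside size (70 x 120 x 20 mm), but with twelve small wells 18 mm wide in three rows of four. Origin: centre of its underside. It lies on the bench well to the left or to the right of the locating corner.

How it is judged:
By the outcome, as a careful person would: the job done as asked, in the order asked, and still so for the second after the job is handed in, with the robot touching nothing.
It also fails if it takes over 58 s, if anything falls off the work surface, if the arm or the gripper's body presses on something with over 40 N, if the wrist force passes 120 N, or if a joint passes its speed limit or range.

## Robot

A 6-joint arm with a two-finger parallel gripper is mounted at the origin on the work surface. World frame = base frame: x ahead of the robot, y to its left, z up, the work surface at z = 0. Lengths are in m, angles in rad, forces in N, time in s.
With the tool pointing down it reaches from about 0.375 to 0.975 m from the base axis. Payload 3.8 kg.
Tool frame: the origin (TCP) lies midway between the tips of the shut fingers; the grasp point (between the pads) lies 19 mm behind it; z points along the fingers, y is the direction in which the jaws open and shut (so a half turn about z gives the same grasp; the last joint's range is limited). The gripper opens to 85 mm and grips with 20 to 120 N. Pads are 22 mm wide; open, the fingers measure 114 mm over their backs; the gripper's body (76 mm by 85 mm) begins 54 mm behind the grasp point. The pads swing forward as they close: fully open they stand 13 mm farther back than shut.
Start: joints at [1.1, 0.264, 1.604, -0, 1.274, -0.037], TCP at [0.284, 0.612, 0.194] pointing down, gripper open.
Joint ranges: [-2.63, 2.63], [-0.94, 2.18], [0.31, 2.57], [-1.31, 4.45], [0, 2.66], [-2.55, 2.55]. Speed limits (rad/s): [2.57, 2.57, 3.14, 3.14, 3.14, 3.14].

## Interface

Orientations are given as a rotation vector (axis times angle).
In Python, from workcell import bot gives the robot as it stands.
- The arm moves only by the tool drive_tool, never from a script. Its argument "deltas" is a list of rows, each an object with "hand": the opening, from 0 (shut) to 1 (fully open); "offset": the shift along the world's x, y, z in cm, a list of three; "angular": the turn, a rotation vector about the world's x, y, z in degrees, a list of three. A call has 1 to 8 rows; each row is the pose to reach, as a shift and turn from the pose commanded when the call began; what a row does not reach only later rows make up. A row lasts 1/8 s, in which the tool goes at most 62.5 mm and 10.7 degrees, less where a joint would pass 70% of its speed; a pose out of reach is approached as far as the arm can. A call with a gripper value outside its range is refused whole. The fingers move at their own pace and stop on an object; "force" is the grip in N (left out, the last holds). Time passes only in rows, so rows that repeat a pose let the fingers close. It gives the time, the measured TCP pose, the force and the opening at its end, in the units of the state.
- bot.read_state(): the state, without advancing time (a new reading comes with each control period).
- bot.read_camera(name): name is "scene" or "top" or "wrist"; returns a dict with "frame" (384x512x3 uint8, blue, green, red), "mtx" (3x3 intrinsics, pixels), "R" (3x3) and "t" (3): a world point X has camera coordinates R X + t. Camera axes: x right, y down, z forward; pixel columns grow to the right and rows downward; lengths in m; the calibration is good to about 2 mm. A picture is of the moment at which its call begins. There is no depth.
- bot.finish_job(): hands the job in, once; it reports no verdict.
The state is a dict: "time": time; "q": joint angles; "joint_vel": joint speeds; "joint_torque": joint torques, N m; "tool_pos": TCP position; "tcp_rot": TCP orientation; "wrist_force": force on the tool from outside, world axes, zero at the start; "torque": the same for the moment, N m; "width": opening from 0.0 (shut) to 1.0 (fully open).
Only numpy, scipy, OpenCV 4.12 (cv2) and the standard library are available. Lean on these libraries where they do the work, as an engineer would, in place of code of your own. Each camera call takes 0.05 s, during which the arm holds its last target. There are 200 camera calls.

## Working session

There is one attempt and no reset: what is moved stays moved. The work goes in short steps, Python scripts to look and compute and a tool call to move; the robot and the scene stay as the last step left them, time stands still between calls to the robot, and variables do not carry over. Pictures are saved under pics/ and viewed, about 8 in all and at most 12, crops included, and the job is handed in when it is done.

Besides the shell and the picture viewer there is one more tool, called after "Call:" as a command line: name --argument value ..., lists and objects as JSON in quotes. drive_tool: Moves the arm, as the interface text tells. Its arguments: {"type":"object","properties":{"deltas":{"type":"array"},"force":{"type":"number"}},"required":["deltas"]}

```bash
mkdir -p pics
python3 - <<'E'
from workcell import bot
import cv2,numpy as np,pickle
d={}
for n in("top","scene"):
    d[n]=bot.read_camera(n); cv2.imwrite(f"pics/{n}0.png",d[n]["frame"])
    print(n,d[n]["mtx"].round(1).tolist(),(-d[n]["R"].T@d[n]["t"]).round(3))
pickle.dump(d,open("d0.pkl","wb"))
print(bot.read_state())
E
```

```text
top [[479.7, 0.0, 253.2], [0.0, 479.7, 194.6], [0.0, 0.0, 1.0]] [ 0.443 -0.013  1.102]
scene [[401.3, 0.0, 256.4], [0.0, 401.3, 192.3], [0.0, 0.0, 1.0]] [ 1.224 -0.168  0.797]
{'time': 0.1, 'q': array([ 1.10010436e+00,  2.64693273e-01,  1.60526640e+00,  3.00466660e-06,
        1.27369947e+00, -3.69304164e-02]), 'joint_vel': array([ 0.00047574,  0.00035458, -0.00364099,  0.0002106 ,  0.00119529,
        0.00240864]), 'joint_torque': array([ 1.24635162e-04, -5.16706109e+01, -3.68590808e+01, -7.03700675e-05,
        6.25920889e-03,  1.90758504e-05]), 'tool_pos': array([0.28337269, 0.61181134, 0.19326055]), 'tcp_rot': array([-0.67591088, -3.06748457,  0.00314038]), 'wrist_force': array([ 0.17343653,  0.10409235, -0.20567596]), 'torque': array([-0.02888131,  0.02923966,  0.00443412]), 'width': 1.0049676065256026}
```

View pics/top0.png

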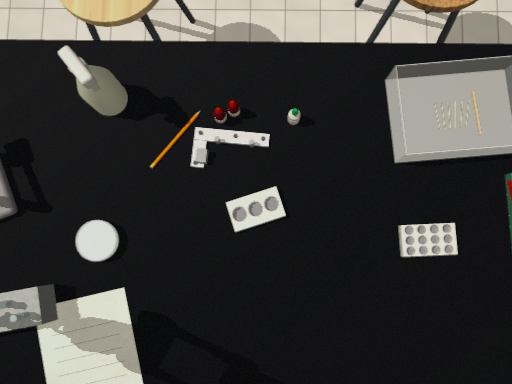

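View pics/scene0.png

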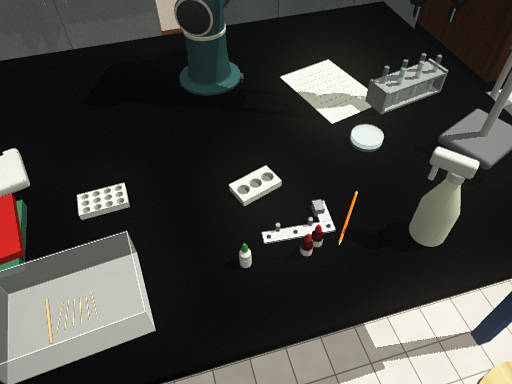

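The top view shows the three-well tray at (256,209), the twelve-well spare at (428,240), and the bracket at (191–270, 128–168) with its end stop at (200,156). The dowels are at about (217,139) and (252,142). The scene view agrees.

```bash
cat > h.py <<'E'
import cv2,numpy as np
def cast(c,uv,z):
    uv=np.atleast_2d(uv).astype(float); p=np.c_[uv,np.ones(len(uv))]@np.linalg.inv(c["mtx"]).T@c["R"]
    o=-c["R"].T@c["t"]; return (o+p*((z-o[2])/p[:,2])[:,None])[:,:2]
def proj(c,X):
    x=np.atleast_2d(X)@c["R"].T+c["t"]; x=x@c["mtx"].T; return x[:,:2]/x[:,2:]
def blob(c,box,thr):
    u0,v0,u1,v1=box; g=cv2.cvtColor(c["frame"],cv2.COLOR_BGR2GRAY); m=np.zeros_like(g); m[v0:v1,u0:u1]=(g[v0:v1,u0:u1]>thr)*255
    k=cv2.findContours(m,cv2.RETR_EXTERNAL,cv2.CHAIN_APPROX_NONE)[0]
    return max(k,key=cv2.contourArea)[:,0]
def rect(P):
    r=cv2.minAreaRect((P*1000).astype(np.float32)); b=cv2.boxPoints(r)/1000
    e=max(b[1]-b[0],b[2]-b[1],key=np.linalg.norm); 
    if e[1]<0:e=-e
    return np.array(r[0])/1000,np.array(r[1]),np.degrees(np.arctan2(-e[0],e[1]))  # yaw of long axis from world y
E
python3 - <<'E'
from h import *;import pickle
c=pickle.load(open("d0.pkl","rb"))["top"]
for thr in(100,150):
    print("tray",*rect(cast(c,blob(c,(215,175,300,245),thr),.02)))
    print("spare",*rect(cast(c,blob(c,(385,215,470,265),thr),.02)))
    k=blob(c,(180,120,276,172),thr); print("L",*rect(cast(c,k,.008)))
    print(cast(c,cv2.approxPolyDP(k,4,True)[:,0],.008).round(4).tolist())
a=cv2.resize(c["frame"][110:250,175:315],None,fx=4,fy=4,interpolation=cv2.INTER_CUBIC)
cv2.imwrite("pics/crop1.png",a)
E
```

```text
tray [0.54315747 0.00863277] [ 71.88070679 122.48733521] 19.494413
spare [ 0.48098819 -0.3771123 ] [ 71.82558441 126.56892395] 3.676986
L [0.68053851 0.07087607] [176.74874878  95.39168549] -4.707938
[[0.6431, 0.1621], [0.6388, 0.1317], [0.7029, 0.1244], [0.6907, -0.0182], [0.7193, -0.0201], [0.7336, 0.1536]]
tray [0.54315436 0.00865122] [ 70.46118927 121.05384827] 19.495049
spare [ 0.48128879 -0.37741187] [ 70.04082489 124.42960358] 3.6841435
L [0.68127612 0.07061568] [175.69935608  93.50092316] -4.5086865
[[0.6431, 0.1597], [0.6412, 0.1317], [0.6526, 0.1554], [0.653, 0.1275], [0.7029, 0.1244], [0.6931, -0.0181], [0.7193, -0.0201], [0.7336, 0.1536]]
```

View pics/crop1.png

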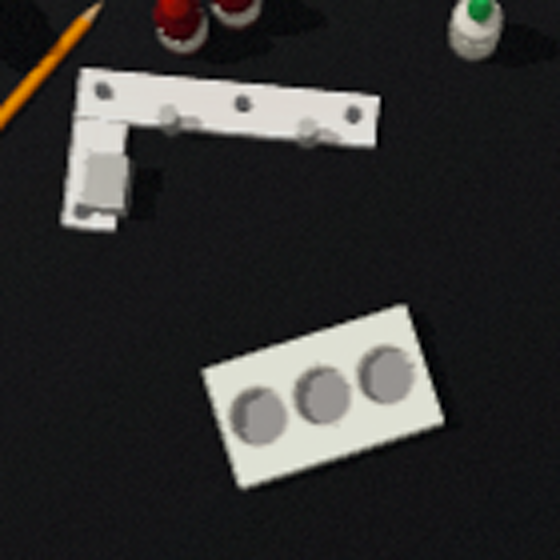

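Call:
drive_tool --deltas '[{"hand":1,"offset":[2,-6.2,0],"angular":[0,0,5]},{"hand":1,"offset":[4,-12.4,0],"angular":[0,0,10]},{"hand":1,"offset":[6,-18.6,0],"angular":[0,0,15]},{"hand":1,"offset":[8,-24.8,0],"angular":[0,0,20]},{"hand":1,"offset":[10,-31,0],"angular":[0,0,25]},{"hand":1,"offset":[12,-37.2,0],"angular":[0,0,30]},{"hand":1,"offset":[14,-43.4,0],"angular":[0,0,35]},{"hand":1,"offset":[14,-43.4,0],"angular":[0,0,35]}]'

```text
time: 1.1
tool_pos: [0.4239, 0.1752, 0.1941]
tcp_rot: [0.273, -3.129, 0.001]
wrist_force: [-0.3, 1.2, -0.3]
width: 0.997
```

Call:
drive_tool --deltas '[{"hand":1,"offset":[2,-6,0],"angular":[0,0,4]},{"hand":1,"offset":[4,-12,0],"angular":[0,0,8]},{"hand":1,"offset":[6.2,-18.2,0],"angular":[0,0,9.5]},{"hand":1,"offset":[6.2,-18.7,-6],"angular":[0,0,9.5]},{"hand":1,"offset":[6.2,-18.7,-12],"angular":[0,0,9.5]},{"hand":1,"offset":[6.2,-18.7,-16],"angular":[0,0,9.5]},{"hand":1,"offset":[6.2,-18.7,-17],"angular":[0,0,9.5]},{"hand":1,"offset":[6.2,-18.7,-17],"angular":[0,0,9.5]}]'

```text
time: 2.1
tool_pos: [0.4857, -0.0084, 0.0245]
tcp_rot: [0.536, -3.095, -0.0]
wrist_force: [0.4, 0.9, 0.1]
width: 1.001
```

Run:
```python
from workcell import bot
import cv2,numpy as np
a=bot.read_camera("top");b=bot.read_camera("wrist");s=bot.read_camera("scene")
f=lambda i,x,w:cv2.resize(i[x[1]:x[3],x[0]:x[2]],w,interpolation=cv2.INTER_CUBIC)
cv2.imwrite("pics/m2.png",np.hstack([f(s["frame"],(190,110,340,260),(400,400)),f(b["frame"],(0,0,512,384),(400,400))]))
```

```text
(no output)
```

View pics/m2.png

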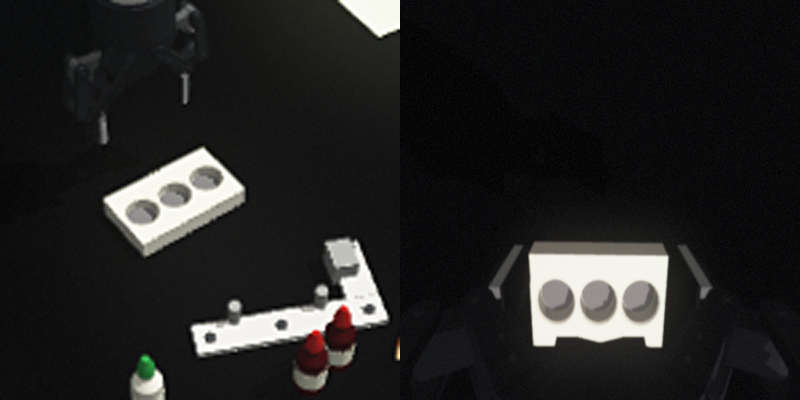

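The hand is straddled behind the tray on the robot's side and aligned with it. In the scene half, the fingertips at (100,140) and (185,100) are clear of the tray. Next I lower the hand and make contact.

Call:
drive_tool --deltas '[{"hand":0.85,"offset":[0,0,-1],"angular":[0,0,0]},{"hand":0.85,"offset":[0,0,-1.5],"angular":[0,0,0]},{"hand":0.85,"offset":[0,0,-2],"angular":[0,0,0]},{"hand":0.85,"offset":[0,0,-2],"angular":[0,0,0]},{"hand":0.85,"offset":[0.4,0.1,-2],"angular":[0,0,0]},{"hand":0.85,"offset":[0.8,0.2,-2],"angular":[0,0,0]},{"hand":0.85,"offset":[1.2,0.3,-2],"angular":[0,0,0]},{"hand":0.85,"offset":[1.2,0.3,-2],"angular":[0,0,0]}]'

```text
time: 3.25
tool_pos: [0.4984, -0.0055, 0.0047]
tcp_rot: [-0.536, 3.095, -0.0]
wrist_force: [0.3, -0.3, -0.1]
width: 0.85
```

Call:
drive_tool --deltas '[{"hand":0.85,"offset":[0.6,0.2,0],"angular":[0,0,-1.5]},{"hand":0.85,"offset":[1.2,0.4,0],"angular":[0,0,-3]},{"hand":0.85,"offset":[1.8,0.6,0],"angular":[0,0,-4.5]},{"hand":0.85,"offset":[2.4,0.8,0],"angular":[0,0,-6]},{"hand":0.85,"offset":[3,1,0],"angular":[0,0,-7.5]},{"hand":0.85,"offset":[3.6,1.2,0],"angular":[0,0,-9]},{"hand":0.85,"offset":[4.2,1.4,0],"angular":[0,0,-10.5]},{"hand":0.85,"offset":[4.8,1.6,0],"angular":[0,0,-12]}]'

```text
time: 4.25
tool_pos: [0.5461, 0.0106, 0.0044]
tcp_rot: [0.207, -3.135, -0.0]
wrist_force: [-0.1, 0.7, -0.3]
width: 0.849
```

```bash
cat >> h.py <<'E'
O=np.array([.6584,.0641]); PSI=-4.6
def loc(p):
    a=np.radians(PSI); return (np.asarray(p)-O)@np.array([[np.cos(a),-np.sin(a)],[np.sin(a),np.cos(a)]])
E
cat > look.py <<'E'
from h import *;from workcell import bot;import sys
a=bot.read_camera("top");s=bot.read_camera("scene");w=bot.read_camera("wrist")
f=lambda c,x:cv2.resize(c["frame"][x[1]:x[3],x[0]:x[2]],(400,400),interpolation=cv2.INTER_CUBIC)
cv2.imwrite(sys.argv[1],np.hstack([f(s,(200,110,340,250)),f(a,(180,110,310,240))]))
import pickle;pickle.dump((a,s,w),open("last.pkl","wb"))
# wells in the scene view: floor of wells dark; outline of tray top via bright mask
st=bot.read_state();print(st["tool_pos"].round(4),st["wrist_force"].round(1))
E
python3 look.py pics/l3.png
```

```text
[0.5461 0.0106 0.0045] [-0.4  1.1  0.7]
```

View pics/l3.png

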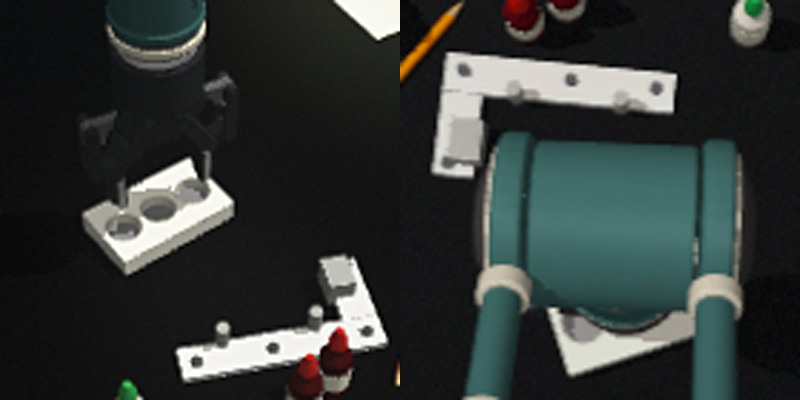

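Run:
```python
from h import *;import pickle
a,s,w=pickle.load(open("last.pkl","rb"))
for p in((123,206),(207,180)):
    uv=(200+p[0]*.35,110+p[1]*.35)
    print([ (z,cast(s,uv,z)[0].round(4).tolist()) for z in(0,.01,.02,.03)])
c=cv2.resize(s["frame"][155:210,220:290],(770,605),interpolation=cv2.INTER_CUBIC);cv2.imwrite("pics/c4.png",c[:600])
k=blob(s,(215,150,290,215),110);print(rect(cast(s,k,.02)))
```

```text
[(0, [0.5145, -0.015]), (0.01, [0.5234, -0.0169]), (0.02, [0.5323, -0.0188]), (0.03, [0.5412, -0.0208])]
[(0, [0.5055, 0.0706]), (0.01, [0.5145, 0.0676]), (0.02, [0.5236, 0.0646]), (0.03, [0.5326, 0.0616])]
(array([0.54845776, 0.01018972]), array([ 85.22280884, 126.01631165]), np.float32(18.716925))
```

View pics/c4.png

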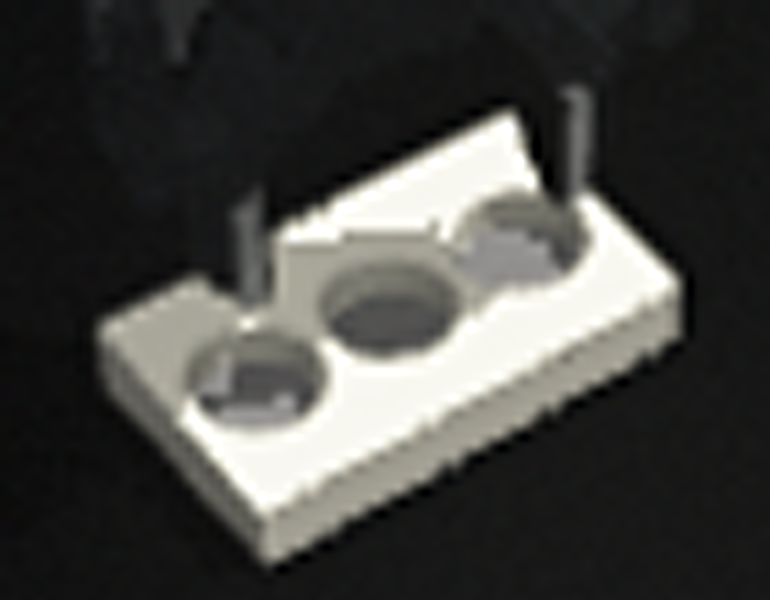

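The hand passed over the tray without touching it. With an opening of 0.85 the fingertips ride higher than the tray top, and the tray has not moved. I'll back off, narrow the hand so the tips reach lower, and check their height.

Call:
drive_tool --deltas '[{"hand":0.85,"offset":[0,0,3],"angular":[0,0,0]},{"hand":0.5,"offset":[-2,-0.6,3],"angular":[0,0,4]},{"hand":0.5,"offset":[-5,-1.6,3],"angular":[0,0,8]},{"hand":0.5,"offset":[-7,-2.2,3],"angular":[0,0,12]},{"hand":0.5,"offset":[-7,-2.2,3],"angular":[0,0,12]},{"hand":0.5,"offset":[-7,-2.2,2],"angular":[0,0,12]},{"hand":0.5,"offset":[-7,-2.2,1],"angular":[0,0,12]},{"hand":0.5,"offset":[-7,-2.2,0.3],"angular":[0,0,12]}]'

```text
time: 5.4
tool_pos: [0.4756, -0.0113, 0.0063]
tcp_rot: [0.536, -3.094, -0.001]
wrist_force: [-0.2, 0.5, 0.9]
width: 0.501
```

Call:
drive_tool --deltas '[{"hand":0.5,"offset":[0,0,0],"angular":[0,0,0]},{"hand":0.5,"offset":[0,0,-0.2],"angular":[0,0,0]}]'

```text
time: 5.65
tool_pos: [0.4761, -0.0115, 0.0054]
tcp_rot: [-0.536, 3.095, -0.0]
wrist_force: [-0.1, -0.9, 0.6]
width: 0.5
```

```bash
python3 look.py pics/l5.png
python3 - <<'E'
from h import *;import pickle
a,s,w=pickle.load(open("last.pkl","rb"))
c=cv2.resize(s["frame"][140:200,215:285],(700,600),interpolation=cv2.INTER_CUBIC);cv2.imwrite("pics/c5.png",c)
for z in (0,.01,.02,.03): print(z,((proj(s,[[.474+.35*x,-.0128+y,z] for x,y in((-.021,.021),(.007,-.021))])-[215,140])*10).round().tolist())
E
```

```text
[ 0.4759 -0.0115  0.0056] [-0.   0.7  0.3]
0 [[317.0, 280.0], [178.0, 337.0]]
0.01 [[316.0, 255.0], [176.0, 312.0]]
0.02 [[315.0, 229.0], [174.0, 286.0]]
0.03 [[313.0, 203.0], [172.0, 260.0]]
```

View pics/c5.png

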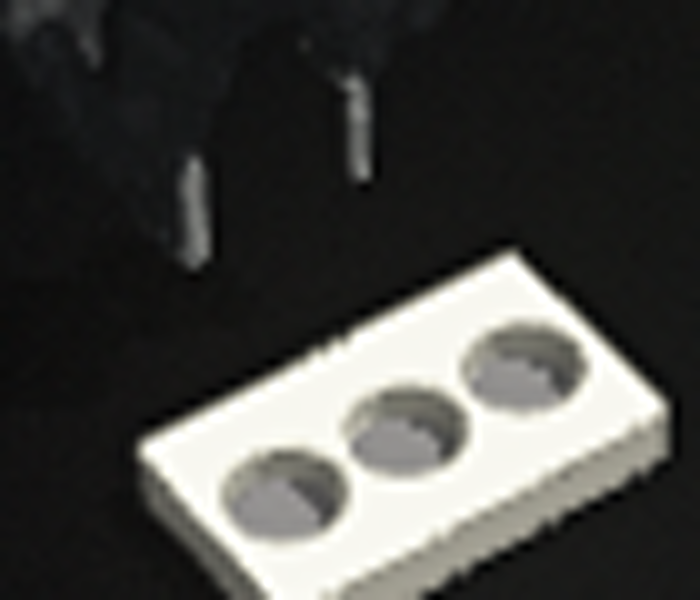

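Run:
```python
from h import *;import pickle
a,s,w=pickle.load(open("last.pkl","rb"))
cv2.imwrite("pics/w6.png",np.clip(w["frame"].astype(float)*2.0+15,0,255).astype(np.uint8))
print("cam",(-w["R"].T@w["t"]).round(4),w["R"].round(3).tolist(),w["mtx"][0,0])
g=blob(w,(100,150,420,384),110); 
for z in(.02,): print(rect(cast(w,g,z)), cast(w,cv2.approxPolyDP(g,5,True)[:,0],z).round(4).tolist())
print(proj(w,[[.476,-.0115,.0056],[.476,-.0115,.025],[.476,-.0115,.05]]).round())
```

```text
cam [ 0.4128 -0.0352  0.1851] [[-0.337, 0.942, -0.0], [0.907, 0.324, 0.268], [0.252, 0.09, -0.963]] 302.17659375185997
(array([0.54309668, 0.01147545]), array([148.91397095, 152.97467041]), np.float32(63.883472)) [[0.5697, -0.0843], [0.5845, -0.0772], [0.5676, -0.0511], [0.5828, -0.0465], [0.5764, -0.0262], [0.5897, -0.0315], [0.6014, -0.0111], [0.5713, 0.0705], [0.5518, 0.0791], [0.5459, 0.0662], [0.5401, 0.0848], [0.5228, 0.0789], [0.5233, 0.1008], [0.5178, 0.1068], [0.5028, 0.1027], [0.4963, 0.0769], [0.4862, 0.0692], [0.4868, 0.0572], [0.4652, 0.0196], [0.4673, 0.0135], [0.4742, 0.0131], [0.4822, -0.0205], [0.4951, -0.0355], [0.4863, -0.0377], [0.4881, -0.0445], [0.5155, -0.0533], [0.5173, -0.0585], [0.5292, -0.0591], [0.5333, -0.0644], [0.5437, -0.0618], [0.5512, -0.0742]]
[[258. 215.]
 [258. 227.]
 [258. 247.]]
```

View pics/w6.png

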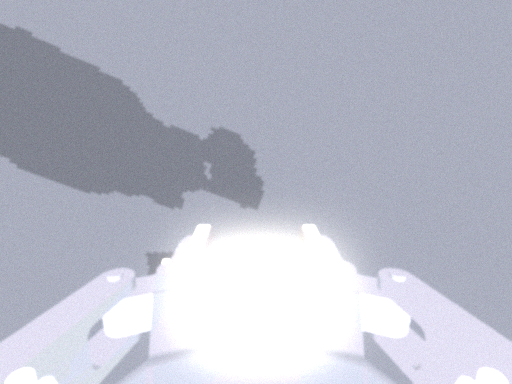

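Run:
```python
from h import *;import pickle
a,s,w=pickle.load(open("last.pkl","rb"))
P=lambda c:c["mtx"]@np.c_[c["R"],c["t"]]
X=cv2.triangulatePoints(P(s),P(w),np.array([[234.5,166.8],[251,158.]]).T,np.array([[204,226],[309,226.]]).T)
X=(X[:3]/X[3]).T;print(X.round(4));print(proj(s,X),proj(w,X))
```

```text
[[ 0.4835 -0.0332  0.033 ]
 [ 0.4639  0.0193  0.0311]]
[[232.94819423 167.00994011]
 [249.9734821  158.49726608]] [[215.86881923 232.34338715]
 [318.11200614 229.43045112]]
```

Call:
drive_tool --deltas '[{"hand":0.5,"offset":[0,0,-0.4],"angular":[0,0,0]},{"hand":0.5,"offset":[0,0,-0.8],"angular":[0,0,0]},{"hand":0.5,"offset":[0,0,-0.8],"angular":[0,0,0]}]'

```text
time: 6.18
tool_pos: [0.4752, -0.0115, -0.003]
tcp_rot: [0.536, -3.095, -0.0]
wrist_force: [0.2, 0.0, -0.8]
width: 0.496
```

Call:
drive_tool --deltas '[{"hand":0.5,"offset":[0,0,-0.2],"angular":[0,0,0]},{"hand":0.5,"offset":[0,0,-0.4],"angular":[0,0,0]},{"hand":0.5,"offset":[0,0,-0.4],"angular":[0,0,0]}]'

```text
time: 6.55
tool_pos: [0.4755, -0.0115, -0.0067]
tcp_rot: [0.536, -3.095, -0.0]
wrist_force: [0.4, 0.1, -0.0]
width: 0.502
```

```bash
python3 look.py pics/l7.png
python3 - <<'E'
from h import *;import pickle
a,s,w=pickle.load(open("last.pkl","rb"))
A=cv2.resize(s["frame"][140:200,215:285],(400,343),interpolation=cv2.INTER_CUBIC)
B=cv2.resize(w["frame"][180:300,160:360],(400,240));B=np.vstack([B,np.zeros((103,400,3),np.uint8)])
cv2.imwrite("pics/c7.png",np.hstack([A,np.clip(B*.8,0,255).astype(np.uint8)]))
E
```

```text
[ 0.4758 -0.0116 -0.0065] [ 0.9 -0.6  0.4]
```

View pics/c7.png

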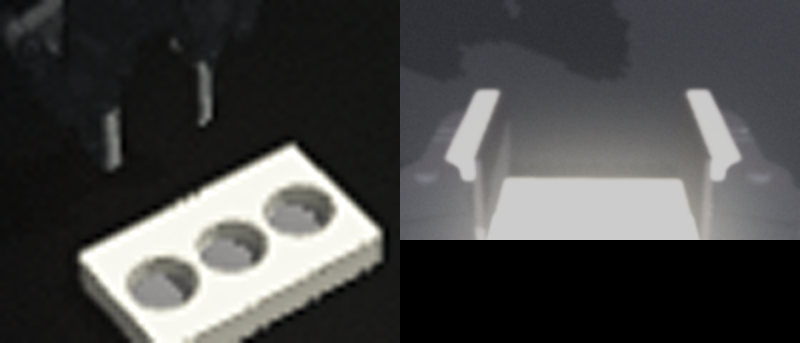

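Call:
drive_tool --deltas '[{"hand":0.5,"offset":[0,0,-0.2],"angular":[0,0,0]},{"hand":0.5,"offset":[0,0,-0.4],"angular":[0,0,0]},{"hand":0.5,"offset":[0,0,-0.4],"angular":[0,0,0]}]'

```text
time: 7.08
tool_pos: [0.4754, -0.0115, -0.0108]
tcp_rot: [0.536, -3.095, -0.0]
wrist_force: [0.3, -0.1, -0.1]
width: 0.501
```

Call:
drive_tool --deltas '[{"hand":0.5,"offset":[0,0,-0.2],"angular":[0,0,0]},{"hand":0.5,"offset":[0,0,-0.4],"angular":[0,0,0]},{"hand":0.5,"offset":[0,0,-0.4],"angular":[0,0,0]}]'

```text
time: 7.45
tool_pos: [0.4755, -0.0115, -0.0148]
tcp_rot: [0.536, -3.095, -0.0]
wrist_force: [-0.4, -0.1, 0.4]
width: 0.501
```

Call:
drive_tool --deltas '[{"hand":0.5,"offset":[0.4,0.1,-0.2],"angular":[0,0,0]},{"hand":0.5,"offset":[0.8,0.3,-0.2],"angular":[0,0,0]},{"hand":0.5,"offset":[1.2,0.4,-0.2],"angular":[0,0,0]},{"hand":0.5,"offset":[1.6,0.5,-0.2],"angular":[0,0,0]},{"hand":0.5,"offset":[2,0.6,-0.2],"angular":[0,0,0]},{"hand":0.5,"offset":[2.4,0.7,-0.2],"angular":[0,0,0]},{"hand":0.5,"offset":[2.8,0.8,-0.2],"angular":[0,0,0]},{"hand":0.5,"offset":[3.2,0.9,-0.2],"angular":[0,0,0]}]'

```text
time: 8.45
tool_pos: [0.508, -0.0025, -0.0165]
tcp_rot: [0.536, -3.096, -0.0]
wrist_force: [-0.7, 0.5, -0.3]
width: 0.497
```

```bash
cat > tray.py <<'E'
from h import *;from workcell import bot
s=bot.read_camera("scene"); st=bot.read_state()
g=s["frame"].min(2); m=((g>90)*255).astype(np.uint8)
m[:, :205]=0
k=[c for c in cv2.findContours(m,cv2.RETR_EXTERNAL,cv2.CHAIN_APPROX_NONE)[0]]
n,l,q,ce=cv2.connectedComponentsWithStats(m)
# tray: biggest blob whose centroid casts near the tray region
b=[i for i in range(1,n) if 600<q[i,4]<6000 and (abs(loc(cast(s,ce[i],.02)[0])-[-.055,-.03])<[.09,.1]).all()]
i=max(b,key=lambda i:q[i,4]); c=max(cv2.findContours(((l==i)*255).astype(np.uint8),cv2.RETR_EXTERNAL,cv2.CHAIN_APPROX_NONE)[0],key=len)
h=cv2.convexHull(c); p=cv2.approxPolyDP(h,2.5,True)[:,0]
print("px",p.tolist(),"tcp",st["tool_pos"].round(4),"t",st["time"])
for z in(0,.02): print(z,(1000*loc(cast(s,p,z))).round().tolist())
E
python3 tray.py
```

```text
px [[257, 161], [266, 165], [281, 180], [281, 185], [244, 205], [229, 184], [241, 170]] tcp [ 0.5087 -0.0024 -0.0164] t 8.5
0 [[-208.0, -38.0], [-187.0, -16.0], [-123.0, 11.0], [-105.0, 6.0], [-59.0, -102.0], [-138.0, -128.0], [-183.0, -88.0]]
0.02 [[-188.0, -41.0], [-167.0, -21.0], [-105.0, 6.0], [-88.0, 2.0], [-43.0, -104.0], [-120.0, -130.0], [-163.0, -90.0]]
```

```bash
python3 look.py pics/l8.png
python3 - <<'E'
from h import *;import pickle
a,s,w=pickle.load(open("last.pkl","rb"))
A=cv2.resize(s["frame"][140:210,220:290],(400,400),interpolation=cv2.INTER_CUBIC)
B=cv2.resize(w["frame"][150:350,156:356],(400,400))
cv2.imwrite("pics/c8.png",np.hstack([A,B]))
E
```

```text
[ 0.5077 -0.0025 -0.0166] [-0.  -0.7  0.2]
```

View pics/c8.png

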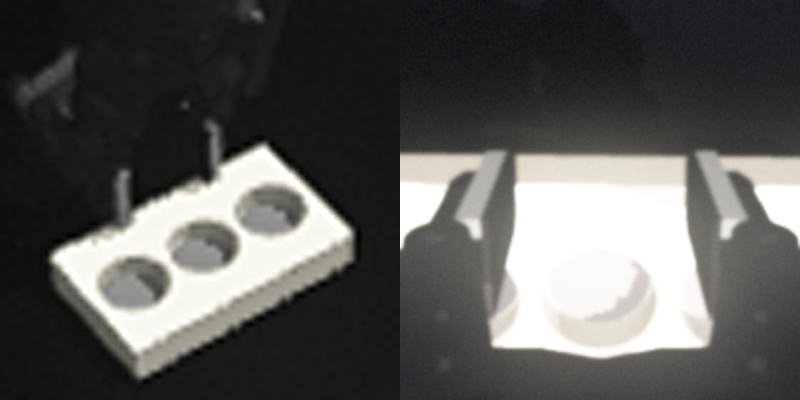

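Run:
```python
from h import *;import pickle
a,s,w=pickle.load(open("last.pkl","rb"))
print((-w["R"].T@w["t"]).round(4))
T=np.array([.543,.0086]);x=np.array([.9426,.3338]);y=np.array([-.3338,.9426])
f=lambda p,z:(1000*np.array([(cast(w,p,z)[0]-T)@x,(cast(w,p,z)[0]-T)@y])).round(1)
print("top edge",f((256,242),.02),"bottom",f((256,226),0),"well l/r",f((229,294),.02),f((283,294),.02))
for z in(0,.01,.02,.03,.04): print(z,"tips",f((201,226),z),f((213,226),z),f((299.5,226),z),f((312,226),z))
print("tcp",((np.array([.508,-.0025])-T)@x,(np.array([.508,-.0025])-T)@y))
for X in (-.05,-.035): print(X,[proj(s,np.r_[T+x*X+y*yy,z]).round(1).tolist() for yy in(-.03,.03) for z in (.0,.02)])
```

```text
[ 0.4449 -0.0262  0.1632]
top edge [-35.3   0.1] bottom [-35.9   0.1] well l/r [ -4.3 -14.5] [-4.4 14.9]
0 tips [-35.8 -31.8] [-35.8 -24.9] [-36.   25.4] [-36.   32.6]
0.01 tips [-40.  -29.9] [-40.  -23.3] [-40.1  23.8] [-40.2  30.6]
0.02 tips [-44.1 -27.9] [-44.2 -21.8] [-44.3  22.3] [-44.3  28.6]
0.03 tips [-48.3 -26. ] [-48.3 -20.3] [-48.5  20.7] [-48.5  26.6]
0.04 tips [-52.5 -24. ] [-52.5 -18.8] [-52.7  19.1] [-52.7  24.6]
tcp (np.float64(-0.03669618000000003), np.float64(0.0012201400000000084))
-0.05 [[[234.5, 181.6]], [[234.1, 176.5]], [[252.8, 171.9]], [[252.6, 166.8]]]
-0.035 [[[237.7, 184.9]], [[237.3, 179.8]], [[255.9, 175.1]], [[255.8, 170.0]]]
```

The wrist view shows the pad ends about 27 mm above the bench and still over the tray edge, and the tray has not moved. The tips therefore sit well behind the nominal TCP. I'll back off and go lower, checking the force.

Call:
drive_tool --deltas '[{"hand":0.5,"offset":[-1.3,-0.5,0],"angular":[0,0,0]},{"hand":0.5,"offset":[-2.6,-0.9,0],"angular":[0,0,0]},{"hand":0.5,"offset":[-2.6,-0.9,0],"angular":[0,0,0]},{"hand":0.5,"offset":[-2.6,-0.9,-0.3],"angular":[0,0,0]},{"hand":0.5,"offset":[-2.6,-0.9,-0.6],"angular":[0,0,0]},{"hand":0.5,"offset":[-2.6,-0.9,-0.8],"angular":[0,0,0]},{"hand":0.5,"offset":[-2.6,-0.9,-0.8],"angular":[0,0,0]}]'

```text
time: 9.52
tool_pos: [0.4816, -0.0115, -0.0248]
tcp_rot: [0.536, -3.095, -0.0]
wrist_force: [0.3, 1.1, -0.3]
width: 0.499
```

Call:
drive_tool --deltas '[{"hand":0.5,"offset":[0,0,-0.2],"angular":[0,0,0]},{"hand":0.5,"offset":[0,0,-0.4],"angular":[0,0,0]},{"hand":0.5,"offset":[0,0,-0.4],"angular":[0,0,0]}]'

```text
time: 9.9
tool_pos: [0.4815, -0.0115, -0.0288]
tcp_rot: [0.536, -3.095, -0.0]
wrist_force: [-0.9, -0.6, 0.4]
width: 0.495
```

Call:
drive_tool --deltas '[{"hand":0.5,"offset":[0,0,-0.2],"angular":[0,0,0]},{"hand":0.5,"offset":[0,0,-0.4],"angular":[0,0,0]},{"hand":0.5,"offset":[0,0,-0.4],"angular":[0,0,0]}]'

```text
time: 10.28
tool_pos: [0.4814, -0.0115, -0.0327]
tcp_rot: [0.536, -3.095, -0.0]
wrist_force: [-0.1, 0.3, 0.2]
width: 0.506
```

Call:
drive_tool --deltas '[{"hand":0.5,"offset":[0.5,0.2,0],"angular":[0,0,0]},{"hand":0.5,"offset":[1.0,0.3,0],"angular":[0,0,0]},{"hand":0.5,"offset":[1.5,0.5,0],"angular":[0,0,0]},{"hand":0.5,"offset":[2,0.7,0],"angular":[0,0,0]},{"hand":0.5,"offset":[2.4,0.8,0],"angular":[0,0,0]},{"hand":0.5,"offset":[2.8,0.9,0],"angular":[0,0,0]},{"hand":0.5,"offset":[3.1,1.0,0],"angular":[0,0,0]}]'

```text
time: 11.15
tool_pos: [0.5129, -0.0014, -0.0326]
tcp_rot: [-0.536, 3.096, 0.0]
wrist_force: [-1.0, 0.2, 0.4]
width: 0.498
```

```bash
cat > wr.py <<'E'
# tray back edge (seen between the fingers) from the wrist picture: bright top's upper boundary on z=.02, in locator mm
from h import *;from workcell import bot
w=bot.read_camera("wrist");st=bot.read_state();g=cv2.GaussianBlur(w["frame"].min(2),(3,3),0).astype(int)
cv2.imwrite("pics/wr_%05d.png"%int(st["time"]*100),w["frame"])
P=[]
for u in range(225,292,6):
    col=np.diff(g[180:330,u]); e=np.argsort(-col)[:3]; P.append([u,181+e.max()])
print(P); L=1000*loc(cast(w,P,.02)); m=np.polyfit(L[:,1],L[:,0],1)
print(L.round(1).tolist(),"edge yaw rel",np.degrees(np.arctan(-m[0])))
print("tcp loc",1000*loc(st["tool_pos"][:2]),st["wrist_force"].round(1))
E
python3 wr.py; python3 tray.py
```

```text
[[225, np.int64(257)], [231, np.int64(257)], [237, np.int64(257)], [243, np.int64(257)], [249, np.int64(257)], [255, np.int64(257)], [261, np.int64(257)], [267, np.int64(257)], [273, np.int64(257)], [279, np.int64(257)], [285, np.int64(257)], [291, np.int64(257)]]
[[-132.2, -90.7], [-133.3, -88.1], [-134.5, -85.6], [-135.6, -83.0], [-136.8, -80.5], [-137.9, -77.9], [-139.1, -75.4], [-140.2, -72.8], [-141.4, -70.3], [-142.5, -67.7], [-143.7, -65.2], [-144.8, -62.6]] edge yaw rel 24.28076067568906
tcp loc [-139.2208337   -76.87629858] [ 0.4 -0.  -0.1]
px [[270, 169], [285, 184], [284, 188], [247, 209], [232, 188], [258, 167]] tcp [ 0.5133 -0.0014 -0.0325] t 11.25
0 [[-169.0, -9.0], [-106.0, 18.0], [-93.0, 12.0], [-44.0, -97.0], [-123.0, -123.0], [-184.0, -40.0]]
0.02 [[-150.0, -13.0], [-89.0, 13.0], [-76.0, 7.0], [-29.0, -99.0], [-105.0, -124.0], [-165.0, -43.0]]
```

Call:
drive_tool --deltas '[{"hand":0.5,"offset":[0.5,0.15,0],"angular":[0,0,-1.5]},{"hand":0.5,"offset":[1.0,0.3,0],"angular":[0,0,-3]},{"hand":0.5,"offset":[1.5,0.45,0],"angular":[0,0,-4.5]},{"hand":0.5,"offset":[2,0.6,0],"angular":[0,0,-6]},{"hand":0.5,"offset":[2.5,0.7,0],"angular":[0,0,-7.5]},{"hand":0.5,"offset":[3,0.8,0],"angular":[0,0,-9]},{"hand":0.5,"offset":[3.5,0.9,0],"angular":[0,0,-10.5]},{"hand":0.5,"offset":[4,1.0,0],"angular":[0,0,-12]}]'

```text
time: 12.25
tool_pos: [0.5531, 0.0085, -0.0325]
tcp_rot: [0.207, -3.135, -0.0]
wrist_force: [-0.8, -0.0, 0.7]
width: 0.5
```

```bash
python3 wr.py; python3 tray.py
```

```text
[[225, np.int64(257)], [231, np.int64(257)], [237, np.int64(257)], [243, np.int64(257)], [249, np.int64(257)], [255, np.int64(257)], [261, np.int64(257)], [267, np.int64(257)], [273, np.int64(257)], [279, np.int64(257)], [285, np.int64(257)], [291, np.int64(257)]]
[[-95.8, -78.6], [-96.4, -75.9], [-97.0, -73.2], [-97.5, -70.4], [-98.1, -67.7], [-98.7, -64.9], [-99.3, -62.2], [-99.9, -59.5], [-100.5, -56.7], [-101.1, -54.0], [-101.7, -51.3], [-102.3, -48.5]] edge yaw rel 12.177906691658098
tcp loc [-99.67389879 -63.70524122] [ 0.5 -0.5  0.3]
px [[278, 181], [289, 197], [290, 205], [247, 220], [237, 196], [248, 186], [266, 179]] tcp [ 0.5538  0.0086 -0.0323] t 12.35
0 [[-121.0, 2.0], [-60.0, 17.0], [-34.0, 13.0], [-10.0, -103.0], [-92.0, -115.0], [-120.0, -80.0], [-135.0, -28.0]]
0.02 [[-103.0, -3.0], [-44.0, 12.0], [-18.0, 8.0], [5.0, -106.0], [-75.0, -116.0], [-103.0, -83.0], [-117.0, -32.0]]
```

Call:
drive_tool --deltas '[{"hand":0.5,"offset":[0.5,0.1,0],"angular":[0,0,-1.5]},{"hand":0.5,"offset":[1.0,0.2,0],"angular":[0,0,-3]},{"hand":0.5,"offset":[1.5,0.3,0],"angular":[0,0,-4.5]},{"hand":0.5,"offset":[2,0.4,0],"angular":[0,0,-6]},{"hand":0.5,"offset":[2.5,0.5,0],"angular":[0,0,-7.5]},{"hand":0.5,"offset":[3,0.5,0],"angular":[0,0,-9]},{"hand":0.5,"offset":[3.5,0.6,0],"angular":[0,0,-10.5]},{"hand":0.5,"offset":[4,0.6,0],"angular":[0,0,-12]}]'

```text
time: 13.35
tool_pos: [0.593, 0.0145, -0.0326]
tcp_rot: [-0.122, -3.139, -0.0]
wrist_force: [-1.0, 0.8, -1.0]
width: 0.499
```

```bash
python3 wr.py; python3 tray.py
```

```text
[[225, np.int64(257)], [231, np.int64(257)], [237, np.int64(257)], [243, np.int64(257)], [249, np.int64(257)], [255, np.int64(257)], [261, np.int64(257)], [267, np.int64(257)], [273, np.int64(257)], [279, np.int64(257)], [285, np.int64(257)], [291, np.int64(257)]]
[[-59.4, -69.9], [-59.4, -67.1], [-59.4, -64.3], [-59.4, -61.5], [-59.4, -58.7], [-59.4, -56.0], [-59.4, -53.2], [-59.4, -50.4], [-59.4, -47.6], [-59.4, -44.8], [-59.4, -42.0], [-59.4, -39.2]] edge yaw rel 0.17754736146090963
tcp loc [-60.22353818 -54.61809341] [ 0.1 -0.1  0.2]
px [[241, 204], [254, 195], [273, 192], [324, 201], [335, 229], [265, 243], [246, 230]] tcp [ 0.5937  0.0144 -0.0323] t 13.45
0 [[-64.0, -109.0], [-86.0, -71.0], [-86.0, -20.0], [-28.0, 101.0], [62.0, 100.0], [65.0, -74.0], [19.0, -111.0]]
0.02 [[-48.0, -111.0], [-69.0, -73.0], [-69.0, -24.0], [-13.0, 94.0], [75.0, 93.0], [78.0, -77.0], [33.0, -113.0]]
```

Call:
drive_tool --deltas '[{"hand":0.5,"offset":[-1,0.1,0],"angular":[0,0,0]},{"hand":0.5,"offset":[-2,0.2,0],"angular":[0,0,0]},{"hand":0.5,"offset":[-2,0.2,4],"angular":[0,0,0]},{"hand":0.5,"offset":[-2,0.2,6],"angular":[0,0,0]},{"hand":0.5,"offset":[-1,-1.8,6],"angular":[0,0,-10]},{"hand":0.5,"offset":[0,-3.8,6],"angular":[0,0,-20]},{"hand":0.5,"offset":[1,-5.8,6],"angular":[0,0,-30]},{"hand":0.5,"offset":[2,-7.8,6],"angular":[0,0,-40]}]'

```text
time: 14.45
tool_pos: [0.6129, -0.0641, 0.0278]
tcp_rot: [1.194, 2.905, 0.0]
wrist_force: [-0.3, 1.2, 0.4]
width: 0.499
```

Call:
drive_tool --deltas '[{"hand":0.5,"offset":[0.5,-0.4,0],"angular":[0,0,-10]},{"hand":0.5,"offset":[1,-0.7,0],"angular":[0,0,-20]},{"hand":0.5,"offset":[1.5,-0.7,0],"angular":[0,0,-30]},{"hand":0.5,"offset":[1.7,-0.7,0],"angular":[0,0,-40]},{"hand":0.5,"offset":[1.7,-0.7,0],"angular":[0,0,-50]},{"hand":0.5,"offset":[1.7,-0.7,-3],"angular":[0,0,-50]},{"hand":0.5,"offset":[1.7,-0.7,-5.5],"angular":[0,0,-50]},{"hand":0.5,"offset":[1.7,-0.7,-6],"angular":[0,0,-50]}]'

```text
time: 15.45
tool_pos: [0.6274, -0.0702, -0.0345]
tcp_rot: [-2.302, -2.133, 0.004]
wrist_force: [-0.8, 0.2, -0.0]
width: 0.499
```

Run:
```python
from h import *;from workcell import bot
a=bot.read_camera("top");s=bot.read_camera("scene");w=bot.read_camera("wrist");st=bot.read_state()
print(1000*loc(st["tool_pos"][:2]),st["tool_pos"],st["tcp_rot"])
A=cv2.resize(s["frame"][150:270,220:360],(400,343),interpolation=cv2.INTER_CUBIC)
B=cv2.resize(w["frame"],(400,343))
cv2.imwrite("pics/c9.png",np.hstack([A,B])); import pickle;pickle.dump((a,s,w),open("last.pkl","wb"))
```

```text
[ -17.39838767 -136.50246667] [ 0.6301103  -0.07056744 -0.03192958] [2.30376064e+00 2.13509587e+00 7.30905761e-04]
```

View pics/c9.png

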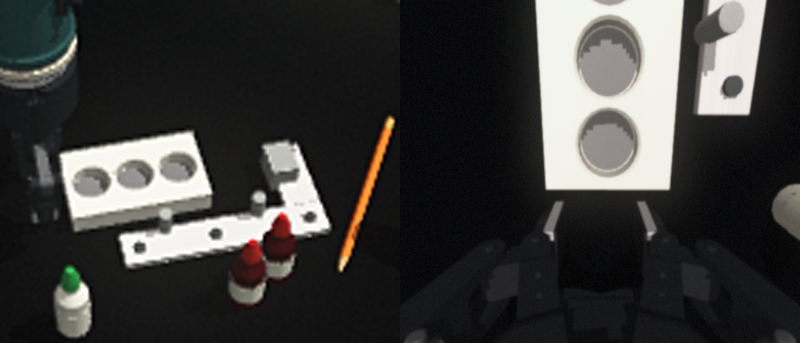

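The tray lies square beside the bracket, about 15 mm short of the dowels, and the hand is behind its short end with the fingers centred. I'll measure the tray relative to the bracket in this wrist view.

```bash
cat > rel.py <<'E'
from h import *
def rel(w):
    g=w["frame"].min(2); m=((g>150)*255).astype(np.uint8)
    for c in sorted(cv2.findContours(m,cv2.RETR_EXTERNAL,cv2.CHAIN_APPROX_NONE)[0],key=cv2.contourArea)[::-1][:3]:
        p=cv2.approxPolyDP(cv2.convexHull(c),3,True)[:,0]
        print(cv2.contourArea(c),p.tolist()); 
        for z in(.02,.008): print("  z",z,(1000*loc(cast(w,p,z))).round(1).tolist())
if __name__=="__main__":
    import pickle,sys
    from workcell import bot
    w=pickle.load(open("last.pkl","rb"))[2] if len(sys.argv)>1 else bot.read_camera("wrist")
    rel(w)
E
python3 rel.py x
```

```text
36491.5 [[362, 0], [344, 210], [188, 211], [174, 0]]
  z 0.02 [[21.4, -32.2], [21.5, -114.7], [-47.8, -115.6], [-48.4, -32.5]]
  z 0.008 [[25.1, -28.6], [25.2, -119.0], [-50.7, -119.9], [-51.3, -29.0]]
7727.0 [[468, 0], [446, 126], [382, 127], [395, 0]]
  z 0.02 [[60.7, -32.0], [60.5, -77.9], [34.2, -78.4], [33.6, -32.1]]
  z 0.008 [[68.1, -28.4], [67.9, -78.7], [39.1, -79.3], [38.5, -28.6]]
23.0 [[188, 260], [195, 261], [194, 268]]
  z 0.02 [[-49.2, -139.8], [-45.9, -140.3], [-46.6, -143.9]]
  z 0.008 [[-52.2, -146.4], [-48.6, -147.0], [-49.3, -151.0]]
```

Call:
drive_tool --deltas '[{"hand":0.5,"offset":[0.3,0.5,0],"angular":[0,0,0]},{"hand":0.5,"offset":[0.4,1,0],"angular":[0,0,0]},{"hand":0.5,"offset":[0.4,1.5,0],"angular":[0,0,0]},{"hand":0.5,"offset":[0.45,2,0],"angular":[0,0,0]},{"hand":0.5,"offset":[0.5,2.5,0],"angular":[0,0,0]},{"hand":0.5,"offset":[0.55,3,0],"angular":[0,0,0]},{"hand":0.5,"offset":[0.6,3.5,0],"angular":[0,0,0]},{"hand":0.5,"offset":[0.6,4,0],"angular":[0,0,0]}]'

```text
time: 16.6
tool_pos: [0.6357, -0.0302, -0.0326]
tcp_rot: [-2.304, -2.135, 0.0]
wrist_force: [0.5, -2.4, 1.3]
width: 0.502
```

```bash
python3 rel.py; python3 -c "
from h import *;from workcell import bot
s=bot.read_state();print(1000*loc(s['tool_pos'][:2]),s['tool_pos'],s['wrist_force'])"
```

```text
39728.5 [[348, 0], [331, 233], [178, 233], [160, 0]]
  z 0.02 [[19.6, 8.6], [19.9, -85.3], [-49.7, -85.6], [-50.4, 8.2]]
  z 0.008 [[22.8, 12.1], [23.2, -90.6], [-53.1, -91.0], [-53.8, 11.7]]
13254.0 [[459, 0], [425, 210], [366, 212], [387, 0]]
  z 0.02 [[60.9, 8.8], [61.0, -74.0], [34.8, -75.1], [34.1, 8.6]]
  z 0.008 [[68.0, 12.3], [68.1, -78.3], [39.5, -79.5], [38.7, 12.2]]
17.0 [[322, 260], [317, 263]]
  z 0.02 [[16.7, -99.0], [14.4, -100.6]]
  z 0.008 [[19.6, -105.6], [17.2, -107.3]]
[-15.12373334 -95.12706492] [ 0.63569589 -0.02950774 -0.03259024] [ 0.60424252 -0.47392578 -0.24626726]
```

Call:
drive_tool --deltas '[{"hand":0.5,"offset":[0.05,0.5,0],"angular":[0,0,0]},{"hand":0.5,"offset":[0.1,1,0],"angular":[0,0,0]},{"hand":0.5,"offset":[0.15,1.5,0],"angular":[0,0,0]},{"hand":0.5,"offset":[0.2,2.0,0],"angular":[0,0,0]},{"hand":0.5,"offset":[0.2,2.0,0],"angular":[0,0,0]}]'

```text
time: 17.27
tool_pos: [0.6376, -0.0098, -0.0327]
tcp_rot: [-2.304, -2.136, -0.0]
wrist_force: [-1.2, -1.0, -0.3]
width: 0.5
```

```bash
python3 rel.py; python3 -c "
from h import *;from workcell import bot
s=bot.read_state();print(1000*loc(s['tool_pos'][:2]),s['tool_pos'],s['wrist_force'])"
```

```text
39767.5 [[348, 0], [331, 233], [179, 233], [160, 0]]
  z 0.02 [[19.8, 29.0], [20.2, -64.8], [-49.0, -65.2], [-50.2, 28.6]]
  z 0.008 [[23.0, 32.6], [23.4, -70.1], [-52.3, -70.5], [-53.5, 32.2]]
15072.0 [[459, 0], [418, 249], [361, 250], [383, 36], [402, 0]]
  z 0.02 [[61.1, 29.2], [61.0, -72.6], [34.7, -73.3], [34.3, 16.9], [39.9, 29.1]]
  z 0.008 [[68.2, 32.8], [68.1, -78.7], [39.3, -79.4], [38.8, 19.3], [45.0, 32.7]]
25.5 [[188, 260], [193, 259], [195, 266]]
  z 0.02 [[-45.6, -78.8], [-43.3, -78.3], [-42.5, -81.9]]
  z 0.008 [[-48.6, -85.4], [-46.0, -84.8], [-45.2, -88.8]]
[-14.7587869  -75.55478934] [ 0.63762934 -0.01002778 -0.03265692] [-1.02712636  0.01264151  0.07657539]
```

Call:
drive_tool --deltas '[{"hand":0.5,"offset":[-0.1,-1,0],"angular":[0,0,0]},{"hand":0.5,"offset":[-0.2,-2,0],"angular":[0,0,0]},{"hand":0.5,"offset":[-0.2,-2,4],"angular":[0,0,0]},{"hand":0.5,"offset":[-0.2,-2,6],"angular":[0,0,0]},{"hand":0.5,"offset":[-1.5,0,6],"angular":[0,0,10]},{"hand":0.5,"offset":[-3,2.5,6],"angular":[0,0,20]},{"hand":0.5,"offset":[-4.5,5,6],"angular":[0,0,30]},{"hand":0.5,"offset":[-5.5,7.5,6],"angular":[0,0,40]}]'

```text
time: 18.32
tool_pos: [0.5821, 0.0648, 0.0277]
tcp_rot: [1.428, 2.798, 0.0]
wrist_force: [-0.3, 0.3, -0.2]
width: 0.501
```

Call:
drive_tool --deltas '[{"hand":0.5,"offset":[0,0,0],"angular":[0,0,10]},{"hand":0.5,"offset":[0,0,0],"angular":[0,0,20]},{"hand":0.5,"offset":[0,0,0],"angular":[0,0,30]},{"hand":0.5,"offset":[0,0,0],"angular":[0,0,40]},{"hand":0.5,"offset":[0,0,0],"angular":[0,0,50]},{"hand":0.5,"offset":[0,0,-3],"angular":[0,0,50]},{"hand":0.5,"offset":[0,0,-5.5],"angular":[0,0,50]},{"hand":0.5,"offset":[0,0,-6],"angular":[0,0,50]}]'

```text
time: 19.32
tool_pos: [0.5808, 0.0641, -0.0343]
tcp_rot: [-0.12, -3.136, 0.001]
wrist_force: [-0.5, -0.7, -0.3]
width: 0.499
```

```bash
python3 rel.py; python3 -c "
from h import *;from workcell import bot
s=bot.read_state();print(1000*loc(s['tool_pos'][:2]),s['tool_pos'],s['tcp_rot'],s['wrist_force'])"
```

```text
19064.0 [[197, 226], [314, 225], [424, 328], [430, 383], [355, 383], [217, 364], [175, 337], [182, 257]]
  z 0.02 [[-91.5, -33.5], [-92.2, 18.7], [-37.9, 76.0], [-3.8, 84.3], [-3.6, 45.1], [-15.5, -26.8], [-32.0, -47.3], [-76.1, -41.1]]
  z 0.008 [[-86.5, -36.0], [-87.3, 21.2], [-27.9, 83.9], [9.6, 93.1], [9.8, 50.1], [-3.3, -28.7], [-21.3, -51.1], [-69.7, -44.4]]
1847.0 [[150, 294], [151, 353], [143, 364], [107, 334], [105, 316], [125, 299]]
  z 0.02 [[-56.5, -57.6], [-22.2, -60.1], [-15.3, -64.8], [-33.6, -81.0], [-44.1, -80.6], [-53.7, -69.8]]
  z 0.008 [[-48.2, -62.4], [-10.6, -65.1], [-3.0, -70.3], [-23.1, -88.0], [-34.6, -87.6], [-45.1, -75.8]]
447.5 [[507, 381], [455, 383], [481, 368], [493, 369]]
  z 0.02 [[-5.3, 124.3], [-3.9, 97.4], [-13.7, 109.0], [-13.0, 115.3]]
  z 0.008 [[7.9, 136.9], [9.5, 107.4], [-1.2, 120.1], [-0.6, 127.1]]
[-76.72209168  -6.16323116] [ 0.58143075  0.06410965 -0.03388119] [-1.19712657e-01 -3.13674625e+00  4.54876901e-04] [-0.39926039 -0.00496429 -0.49915015]
```

Call:
drive_tool --deltas '[{"hand":0.5,"offset":[0.8,-0.05,0],"angular":[0,0,0]},{"hand":0.5,"offset":[1.6,-0.1,0],"angular":[0,0,0]},{"hand":0.5,"offset":[2,-0.15,0],"angular":[0,0,0]},{"hand":0.5,"offset":[2.4,-0.2,0],"angular":[0,0,0]},{"hand":0.5,"offset":[2.7,-0.2,0],"angular":[0,0,0]},{"hand":0.5,"offset":[2.9,-0.2,0],"angular":[0,0,0]},{"hand":0.5,"offset":[3.0,-0.25,0],"angular":[0,0,0]},{"hand":0.5,"offset":[3.0,-0.25,0],"angular":[0,0,0]}]'

```text
time: 20.38
tool_pos: [0.6106, 0.0623, -0.033]
tcp_rot: [-0.12, -3.135, -0.0]
wrist_force: [-6.2, 0.8, 5.1]
width: 0.499
```

Call:
drive_tool --deltas '[{"hand":0.5,"offset":[0.1,0,0],"angular":[0,0,0]},{"hand":0.5,"offset":[0.15,0,0],"angular":[0,0,0]},{"hand":0.5,"offset":[0.15,0,0],"angular":[0,0,0]}]'

```text
time: 20.75
tool_pos: [0.6105, 0.0623, -0.0332]
tcp_rot: [-0.119, -3.132, 0.0]
wrist_force: [-9.1, 0.9, 6.7]
width: 0.497
```

Call:
drive_tool --deltas '[{"hand":0.5,"offset":[0.1,0,0],"angular":[0,0,0]},{"hand":0.5,"offset":[0.1,0,0],"angular":[0,0,0]}]'

```text
time: 21.0
tool_pos: [0.6104, 0.0622, -0.0333]
tcp_rot: [-0.119, -3.13, 0.0]
wrist_force: [-11.6, 0.2, 8.8]
width: 0.502
```

Call:
drive_tool --deltas '[{"hand":0.5,"offset":[-1,0.1,0],"angular":[0,0,0]},{"hand":0.5,"offset":[-2.5,0.2,0],"angular":[0,0,0]},{"hand":0.5,"offset":[-2.5,0.2,4],"angular":[0,0,0]},{"hand":0.5,"offset":[-2.5,0.2,6],"angular":[0,0,0]},{"hand":0.5,"offset":[-2,-2,6],"angular":[0,0,-10]},{"hand":0.5,"offset":[-0.5,-4.5,6],"angular":[0,0,-20]},{"hand":0.5,"offset":[1.5,-7,6],"angular":[0,0,-30]},{"hand":0.5,"offset":[3.4,-9,6],"angular":[0,0,-40]}]'

```text
time: 22.0
tool_pos: [0.6501, -0.0291, 0.0279]
tcp_rot: [1.194, 2.904, 0.001]
wrist_force: [-0.3, 0.7, -0.4]
width: 0.496
```

Call:
drive_tool --deltas '[{"hand":0.5,"offset":[0,0,0],"angular":[0,0,-10]},{"hand":0.5,"offset":[0,0,0],"angular":[0,0,-20]},{"hand":0.5,"offset":[0,0,0],"angular":[0,0,-30]},{"hand":0.5,"offset":[0,0,0],"angular":[0,0,-40]},{"hand":0.5,"offset":[0,0,0],"angular":[0,0,-50]},{"hand":0.5,"offset":[0,0,-3],"angular":[0,0,-50]},{"hand":0.5,"offset":[0,0,-5.5],"angular":[0,0,-50]},{"hand":0.5,"offset":[0,0,-6],"angular":[0,0,-50]}]'

```text
time: 23.0
tool_pos: [0.6473, -0.0279, -0.0346]
tcp_rot: [-2.302, -2.134, 0.004]
wrist_force: [-0.7, 0.6, 0.4]
width: 0.498
```

```bash
python3 rel.py; python3 -c "
from h import *;from workcell import bot
s=bot.read_state();print(1000*loc(s['tool_pos'][:2]),s['tool_pos'],s['tcp_rot'],s['wrist_force'])"
```

```text
43824.0 [[434, 0], [402, 219], [342, 219], [181, 197], [167, 0]]
  z 0.02 [[62.0, 11.3], [61.8, -74.3], [35.3, -74.5], [-35.3, -64.7], [-35.8, 10.9]]
  z 0.008 [[68.2, 14.8], [67.9, -79.0], [38.9, -79.1], [-38.4, -68.4], [-39.0, 14.4]]
44.0 [[511, 325], [492, 327], [507, 318]]
  z 0.02 [[122.5, -129.5], [113.5, -130.7], [119.7, -125.4]]
  z 0.008 [[134.5, -139.4], [124.6, -140.8], [131.4, -135.0]]
23.0 [[195, 264], [188, 260]]
  z 0.02 [[-30.8, -97.1], [-33.9, -95.1]]
  z 0.008 [[-33.5, -103.9], [-37.0, -101.7]]
[ -3.05754082 -92.60137873] [ 0.64792578 -0.02795789 -0.03406138] [-2.30299891 -2.13416759  0.00255441] [-0.10102786  0.66047805  0.05826843]
```

Call:
drive_tool --deltas '[{"hand":0.5,"offset":[0.05,0.6,0],"angular":[0,0,0]},{"hand":0.5,"offset":[0.1,1.2,0],"angular":[0,0,0]},{"hand":0.5,"offset":[0.1,1.6,0],"angular":[0,0,0]},{"hand":0.5,"offset":[0.15,1.9,0],"angular":[0,0,0]},{"hand":0.5,"offset":[0.15,2.1,0],"angular":[0,0,0]},{"hand":0.5,"offset":[0.2,2.2,0],"angular":[0,0,0]},{"hand":0.5,"offset":[0.2,2.2,0],"angular":[0,0,0]}]'

```text
time: 23.92
tool_pos: [0.6513, -0.0065, -0.0323]
tcp_rot: [2.304, 2.135, -0.0]
wrist_force: [-1.2, -2.6, 1.4]
width: 0.501
```

Call:
drive_tool --deltas '[{"hand":0.5,"offset":[0,0.1,0],"angular":[0,0,0]},{"hand":0.5,"offset":[0,0.15,0],"angular":[0,0,0]},{"hand":0.5,"offset":[0,0.15,0],"angular":[0,0,0]}]'

```text
time: 24.3
tool_pos: [0.6513, -0.0065, -0.0324]
tcp_rot: [2.303, 2.135, -0.002]
wrist_force: [-0.9, -8.3, 2.6]
width: 0.495
```

```bash
python3 rel.py; python3 -c "
from h import *;from workcell import bot
s=bot.read_state();print(1000*loc(s['tool_pos'][:2]),s['tool_pos'],s['tcp_rot'],s['wrist_force'])"
```

```text
56087.5 [[426, 0], [390, 257], [341, 257], [179, 232], [162, 0]]
  z 0.02 [[62.2, 33.7], [62.0, -72.4], [39.1, -72.5], [-35.7, -60.3], [-36.1, 33.2]]
  z 0.008 [[68.1, 37.2], [67.9, -78.9], [42.9, -79.0], [-39.0, -65.6], [-39.4, 36.7]]
28.0 [[188, 260], [195, 261], [194, 268]]
  z 0.02 [[-32.4, -74.4], [-29.2, -74.9], [-29.8, -78.6]]
  z 0.008 [[-35.4, -81.1], [-31.8, -81.6], [-32.5, -85.7]]
19.0 [[321, 260], [318, 266], [317, 261]]
  z 0.02 [[29.9, -74.1], [28.6, -77.3], [28.0, -74.7]]
  z 0.008 [[32.8, -80.8], [31.4, -84.2], [30.8, -81.4]]
[ -1.46248782 -70.94152113] [ 0.65125279 -0.00649572 -0.03237245] [ 2.30273918  2.13460592 -0.00244283] [-2.31861758 -8.58009386  1.7334462 ]
```

The end is at −60.3 mm with 8 N against the stop, so the tray is seated there. I'll give one more gentle push towards the dowels to make sure of that side.

Call:
drive_tool --deltas '[{"hand":0.5,"offset":[-0.1,-1,0],"angular":[0,0,0]},{"hand":0.5,"offset":[-0.2,-2.5,0],"angular":[0,0,0]},{"hand":0.5,"offset":[-0.2,-2.5,4],"angular":[0,0,0]},{"hand":0.5,"offset":[-0.2,-2.5,6],"angular":[0,0,0]},{"hand":0.5,"offset":[-2,0,6],"angular":[0,0,10]},{"hand":0.5,"offset":[-4,3,6],"angular":[0,0,20]},{"hand":0.5,"offset":[-6,5.5,6],"angular":[0,0,30]},{"hand":0.5,"offset":[-6.9,7.5,6],"angular":[0,0,40]}]'

```text
time: 25.35
tool_pos: [0.5809, 0.0714, 0.0274]
tcp_rot: [-1.426, -2.799, -0.0]
wrist_force: [-0.1, -0.7, -0.3]
width: 0.501
```

Call:
drive_tool --deltas '[{"hand":0.5,"offset":[0,0,0],"angular":[0,0,10]},{"hand":0.5,"offset":[0,0,0],"angular":[0,0,20]},{"hand":0.5,"offset":[0,0,0],"angular":[0,0,30]},{"hand":0.5,"offset":[0,0,0],"angular":[0,0,40]},{"hand":0.5,"offset":[0,0,0],"angular":[0,0,50]},{"hand":0.5,"offset":[0,0,-3],"angular":[0,0,50]},{"hand":0.5,"offset":[0,0,-5.5],"angular":[0,0,50]},{"hand":0.5,"offset":[0,0,-6],"angular":[0,0,50]}]'

```text
time: 26.35
tool_pos: [0.5802, 0.0703, -0.0344]
tcp_rot: [-0.119, -3.136, 0.0]
wrist_force: [-0.4, 0.2, 0.4]
width: 0.496
```

Call:
drive_tool --deltas '[{"hand":0.5,"offset":[0.8,-0.05,0],"angular":[0,0,0]},{"hand":0.5,"offset":[1.6,-0.1,0],"angular":[0,0,0]},{"hand":0.5,"offset":[2.2,-0.15,0],"angular":[0,0,0]},{"hand":0.5,"offset":[2.6,-0.2,0],"angular":[0,0,0]},{"hand":0.5,"offset":[2.8,-0.2,0],"angular":[0,0,0]},{"hand":0.5,"offset":[2.9,-0.2,0],"angular":[0,0,0]},{"hand":0.5,"offset":[2.9,-0.2,0],"angular":[0,0,0]}]'

```text
time: 27.22
tool_pos: [0.6109, 0.0685, -0.0327]
tcp_rot: [-0.119, -3.139, 0.0]
wrist_force: [-0.4, 0.8, 0.3]
width: 0.501
```

Call:
drive_tool --deltas '[{"hand":0.5,"offset":[0.1,0,0],"angular":[0,0,0]},{"hand":0.5,"offset":[0.2,0,0],"angular":[0,0,0]},{"hand":0.5,"offset":[0.2,0,0],"angular":[0,0,0]}]'

```text
time: 27.6
tool_pos: [0.6111, 0.0685, -0.0329]
tcp_rot: [-0.119, -3.135, 0.0]
wrist_force: [-5.5, 0.9, 4.8]
width: 0.501
```

Firm contact at 5.5 N. I'll retreat straight back, lift clear and look.

Call:
drive_tool --deltas '[{"hand":0.5,"offset":[-1,0.1,0],"angular":[0,0,0]},{"hand":0.5,"offset":[-3,0.2,0],"angular":[0,0,0]},{"hand":0.5,"offset":[-5,0.4,4],"angular":[0,0,0]},{"hand":0.5,"offset":[-8,0.4,9],"angular":[0,0,0]},{"hand":0.5,"offset":[-12,4,14],"angular":[0,0,0]},{"hand":0.5,"offset":[-14,10,18],"angular":[0,0,0]},{"hand":0.5,"offset":[-15,16,20],"angular":[0,0,0]},{"hand":0.5,"offset":[-15,22,20],"angular":[0,0,0]}]'

```text
time: 28.6
tool_pos: [0.4651, 0.2718, 0.1686]
tcp_rot: [0.12, 3.133, 0.005]
wrist_force: [1.6, -1.3, -0.5]
width: 0.502
```

Call:
drive_tool --deltas '[{"hand":0.5,"offset":[0,5,0],"angular":[0,0,0]},{"hand":0.5,"offset":[0,10,0],"angular":[0,0,0]},{"hand":0.5,"offset":[0,10,0],"angular":[0,0,0]}]'

```text
time: 28.98
tool_pos: [0.4639, 0.373, 0.1654]
tcp_rot: [0.113, 3.138, 0.003]
wrist_force: [0.1, -1.1, 0.2]
width: 0.5
```

Run:
```python
from h import *;from workcell import bot
a=bot.read_camera("top");s=bot.read_camera("scene")
f=lambda c,x:cv2.resize(c["frame"][x[1]:x[3],x[0]:x[2]],(400,400),interpolation=cv2.INTER_CUBIC)
cv2.imwrite("pics/end.png",np.hstack([f(s,(230,150,350,270)),f(a,(180,110,290,220))]))
print("spare",*rect(cast(a,blob(a,(385,215,470,265),100),.02)))
k=blob(a,(180,120,280,200),130); p=cv2.approxPolyDP(cv2.convexHull(k),2.5,True)[:,0]
for z in(.02,.008): print(z,(1000*loc(cast(a,p,z))).round(1).tolist())
print(bot.read_state()["tool_pos"],bot.read_state()["wrist_force"],bot.read_state()["time"])
```

```text
spare [ 0.48099185 -0.3772019 ] [ 71.62693787 126.38967133] 3.677089
0.02 [[64.8, 93.1], [64.4, -79.2], [-33.5, -61.1], [-35.7, 58.4], [-25.0, 92.0]]
0.008 [[67.8, 95.2], [67.4, -79.0], [-31.6, -60.7], [-33.8, 60.1], [-22.9, 94.1]]
[0.46385648 0.36973593 0.16505531] [-0.6809298  -0.28815128  0.79606437] 29.075
```

View pics/end.png

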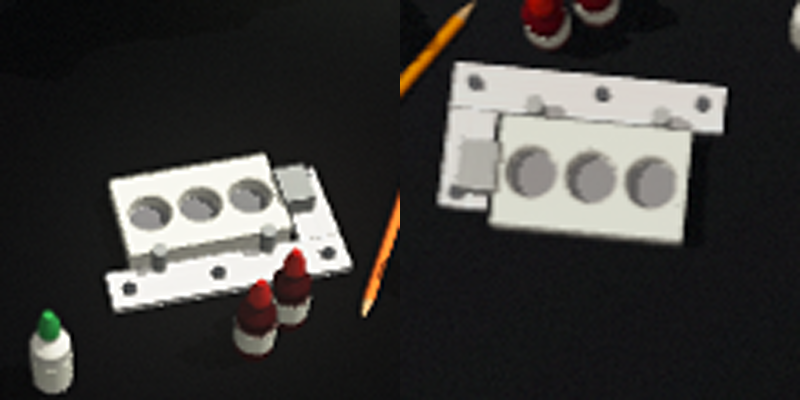

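The tray sits in the corner with its long side at the dowels and its short end at the stop, and the spare is unmoved. The top reading of the end (−61 mm against −60) is within a pixel. There is time to spare, so I'll check the end closely with the wrist camera and nudge it once more if needed.

Call:
drive_tool --deltas '[{"hand":0.5,"offset":[2.3,-5,0],"angular":[0,0,-10]},{"hand":0.5,"offset":[4.6,-10,0],"angular":[0,0,-20]},{"hand":0.5,"offset":[6.9,-15,0],"angular":[0,0,-30]},{"hand":0.5,"offset":[9.2,-20,0],"angular":[0,0,-40]},{"hand":0.5,"offset":[11.5,-25,0],"angular":[0,0,-50]},{"hand":0.5,"offset":[13.8,-30,0],"angular":[0,0,-60]},{"hand":0.5,"offset":[16.1,-35,0],"angular":[0,0,-70]},{"hand":0.5,"offset":[18.4,-40.5,0],"angular":[0,0,-80]}]'

```text
time: 30.08
tool_pos: [0.6478, -0.0385, 0.1656]
tcp_rot: [2.118, 2.32, 0.0]
wrist_force: [0.3, 0.1, 0.6]
width: 0.501
```

Call:
drive_tool --deltas '[{"hand":0.5,"offset":[0,0,-5],"angular":[0,0,-10]},{"hand":0.5,"offset":[0,0,-10],"angular":[0,0,-10]},{"hand":0.5,"offset":[0,0,-10],"angular":[0,0,-10]},{"hand":0.5,"offset":[0,0,-10],"angular":[0,0,-10]}]'

```text
time: 30.58
tool_pos: [0.6488, -0.0361, 0.0671]
tcp_rot: [2.304, 2.134, 0.002]
wrist_force: [1.4, 0.6, 0.1]
width: 0.501
```

```bash
python3 rel.py; python3 -c "
from h import *;from workcell import bot
s=bot.read_state();print(1000*loc(s['tool_pos'][:2]),s['tool_pos'],s['tcp_rot'],s['wrist_force'])"
```

```text
14092.5 [[309, 0], [303, 141], [211, 142], [204, 0]]
  z 0.02 [[34.2, 33.1], [34.5, -60.1], [-34.3, -61.1], [-35.5, 32.7]]
  z 0.008 [[36.1, 36.6], [36.4, -61.5], [-36.0, -62.6], [-37.4, 36.3]]
6247.0 [[355, 0], [342, 162], [306, 163], [314, 8], [323, 0]]
  z 0.02 [[64.8, 33.2], [64.9, -75.9], [37.5, -76.8], [37.8, 28.3], [43.5, 33.1]]
  z 0.008 [[68.3, 36.7], [68.4, -78.1], [39.6, -79.1], [39.8, 31.6], [45.9, 36.6]]
569.5 [[403, 219], [423, 235], [424, 243], [394, 253], [390, 223]]
  z 0.02 [[117.6, -122.1], [135.8, -136.0], [137.7, -143.1], [114.2, -152.2], [107.6, -125.6]]
  z 0.008 [[123.9, -126.8], [143.1, -141.4], [145.1, -148.9], [120.3, -158.5], [113.3, -130.4]]
[  -0.31075036 -100.32927819] [ 0.65004395 -0.03588118  0.06836779] [2.30223676 2.13276585 0.00434826] [ 0.27096561  0.06558396 -0.09283262]
```

Call:
drive_tool --deltas '[{"hand":0.5,"offset":[-0.2,0,-5],"angular":[0,0,0]},{"hand":0.5,"offset":[-0.2,0,-9],"angular":[0,0,0]},{"hand":0.5,"offset":[-0.2,0,-10.1],"angular":[0,0,0]},{"hand":0.5,"offset":[-0.1,1,-10.1],"angular":[0,0,0]},{"hand":0.5,"offset":[-0.05,1.8,-10.1],"angular":[0,0,0]},{"hand":0.5,"offset":[0,2.4,-10.1],"angular":[0,0,0]},{"hand":0.5,"offset":[0,2.8,-10.1],"angular":[0,0,0]},{"hand":0.5,"offset":[0,2.9,-10.1],"angular":[0,0,0]}]'

```text
time: 31.62
tool_pos: [0.6491, -0.0063, -0.0347]
tcp_rot: [2.302, 2.135, 0.001]
wrist_force: [0.8, -3.2, 1.7]
width: 0.501
```

Call:
drive_tool --deltas '[{"hand":0.5,"offset":[0,0.1,0],"angular":[0,0,0]},{"hand":0.5,"offset":[0,0.2,0],"angular":[0,0,0]},{"hand":0.5,"offset":[0,0.2,0],"angular":[0,0,0]}]'

```text
time: 32.0
tool_pos: [0.649, -0.0063, -0.0348]
tcp_rot: [2.303, 2.133, -0.001]
wrist_force: [-0.2, -7.5, 3.5]
width: 0.503
```

Seated at the stop again at the same hand position, with 7.5 N. Retreating and doing a last numeric check.

Call:
drive_tool --deltas '[{"hand":0.5,"offset":[-0.1,-1,0],"angular":[0,0,0]},{"hand":0.5,"offset":[-0.2,-3,0],"angular":[0,0,0]},{"hand":0.5,"offset":[-0.2,-3,5],"angular":[0,0,0]},{"hand":0.5,"offset":[-0.2,-3,10],"angular":[0,0,0]},{"hand":0.5,"offset":[-0.2,-3,10],"angular":[0,0,0]},{"hand":0.5,"offset":[-0.2,-3,10],"angular":[0,0,0]}]'

```text
time: 32.75
tool_pos: [0.6457, -0.0349, 0.0641]
tcp_rot: [-2.304, -2.134, 0.001]
wrist_force: [0.3, -0.7, 0.1]
width: 0.5
```

```bash
python3 rel.py | head -6; python3 -c "
from workcell import bot
s=bot.read_state();print(s['tool_pos'],s['wrist_force'],s['time'])"
```

```text
14371.0 [[315, 0], [308, 143], [214, 143], [208, 0]]
  z 0.02 [[34.3, 33.1], [34.4, -60.3], [-35.0, -60.5], [-35.9, 32.8]]
  z 0.008 [[36.3, 36.7], [36.4, -61.7], [-36.7, -62.0], [-37.6, 36.3]]
6400.5 [[361, 0], [347, 164], [311, 165], [320, 7], [329, 0]]
  z 0.02 [[64.4, 33.2], [64.5, -75.9], [37.4, -76.7], [37.8, 29.0], [43.4, 33.1]]
  z 0.008 [[68.1, 36.8], [68.1, -78.2], [39.7, -79.1], [40.0, 32.4], [46.0, 36.7]]
[ 0.64478184 -0.03464418  0.06291745] [-0.22950394  0.59569395 -0.07597147] 32.8
```

```bash
python3 -c "
from workcell import bot
print(bot.finish_job())"
```

```text
the job is handed in; nothing more can be done
None
```

I pushed the three-well tray flat across the bench into the locating corner, with its long side at the two dowels and its short end at the end stop. The arm then retreated, and I handed the job in at about 33 s.

**How it went:** I pushed the long side with two fingertips while turning the tray square. I then alternated pushes towards the stop and the dowels, ending with a nudge at the stop. My first two approaches passed over the tray without touching it. With the hand open the fingertips stood about 4 cm above the stated TCP position, well beyond the 13 mm given, so I lowered the hand step by step while watching the force.

**Last checks:**
- **Contact:** the tray met the dowels at 5–12 N and the stop at about 8 N. The hand stopped at the same place each time I repeated a push.
- **Position:** the final wrist view puts the tray within about 0.5 mm of its place in both directions. The dowel-side edge reads 34.4 mm against 35, and the near end −60.4 mm against −60.
- **Disagreement:** an earlier top view read up to 1.5 mm and about 1° off. That is within its 2 mm pixels, and it was before the last nudge. I did not re-check the dowel side by force after that nudge.
- **Spare tray:** the twelve-well tray did not move, to within 0.1 mm.
- **Robot:** at hand-in it stood clear of everything, with the wrist force near zero.

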